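Count the mould colony on the colony counter

TASK

Count the one mould colony on the agar dish that lies on the colony counter: first push the swing-arm magnifier off the dish, a good quarter turn round to the robot's left, then press the counter's round key right down and let it come up, to clear the count. Then touch the dish's lid lightly with the closed fingertips straight over the large round mould colony, until the sprung pad under the dish has sunk about three millimetres, and withdraw upward well clear. Grip and lift nothing, do not press on the dish anywhere else, and leave the square keys, the other dishes and the loose things on the bench alone.

Things in the scene. Friction and masses are not known exactly. Their poses are not given: they have to be found in the camera images.
- counter: the colony counter, a white instrument fixed on the bench, 240 mm deep (its x) by 220 mm wide (its y). Origin: centre of its underside; its x axis points from the key panel (nearest the robot) to the back, y to its left, z up. Deck 45 mm high; key panel at the front 35 mm high; at the back right a console 73 mm high with a small display (x 81 to 117 mm, y -104 to +24 mm); at the back left the magnifier post (12 mm thick, top 149 mm; the collar on it 22 mm wide, top 151 mm)
- pad_center (a point): centre of the top of the round white sprung pad when up, 114 mm diameter, 52 mm above the bench, on which the agar dish lies between three low lugs (5 mm high). Its axes are those of the counter; it does not move with the pad
- pad (a joint): how far the sprung pad is pressed down, in m: 0 up, 0.006 at its stop. Pressed through the dish, it starts to give at about 1.5 N, passes 0.003 at about 3 N and reaches the stop at about 4.3 N; it springs back. A count registers from 0.002
- agar_dish: the loose covered clear-plastic dish on the pad, 90 mm diameter, 15.5 mm high, 40 to 75 g, with amber agar, a dozen tiny pale colonies (3 to 6 mm) and one large mould colony. Origin: centre of its underside, z up. The lid is a closed flat top
- mould (a point): the point on the top of that dish's lid straight above the centre of its one large mould colony, a round patch 25 mm across, grey with a pale woolly rim, 26 mm from the dish's centre along the dish's own x axis. The dish may lie at any yaw
- post_axis (a point): on the upright axis of the magnifier's hinge, 138 mm above the bench, at mid height of the lens
- lens_center (a point): centre of the magnifier's lens: a clear disc in a dark round ring 88 mm outer diameter and 11 mm high, lying level, 138 mm above the bench (underside 132.5 mm), 119 mm from the post axis on a bar 10 mm wide. The ring is solid from side to side
- magnifier (a joint): angle of the magnifier arm in rad: 0 with the lens centred over the dish, growing clockwise seen from above as the lens swings towards the robot and to its left; stop at 1.95. Stays where it is left; about 1 N at the lens moves it
- round_key (a joint): how far the one round key is pressed, in m: 0 up, 0.005 at its stop. Spring key, gives at about 1.4 N and is fully down at about 4 N; comes up by itself
- round_key_top (a point): centre of the top of the round key, 23 mm diameter, standing 7 mm above the key panel (42 mm above the bench); the leftmost of the row of four keys along the counter's front, which stand 46 mm apart
- square_key_1 (a joint): how far the first of the three square keys (21 mm, tops 42 mm above the bench) to the right of the round key is pressed, in m; leave alone
- square_key_2 (a joint): how far the second of the three square keys (21 mm, tops 42 mm above the bench) to the right of the round key is pressed, in m; leave alone
- square_key_3 (a joint): how far the third of the three square keys (21 mm, tops 42 mm above the bench) to the right of the round key is pressed, in m; leave alone
- bench_dish: another agar dish of the same size standing on the bench to the left of the counter, also with a mould colony; leave alone. Origin: centre of its underside
- vial_1: glass sample vial with a screw cap, 16 mm diameter, 48 mm high, standing loose on the bench to the right of the counter; leave alone. Origin: centre of its underside
- vial_2: glass sample vial with a screw cap, 16 mm diameter, 48 mm high, standing loose on the bench to the right of the counter; leave alone. Origin: centre of its underside
- vial_3: glass sample vial with a screw cap, 16 mm diameter, 48 mm high, standing loose on the bench to the right of the counter; leave alone. Origin: centre of its underside
- petri_1: small white covered dish, 61 mm diameter, 15 mm high, on the bench; leave alone. Origin: centre of its underside
- marker: capped marker pen, 132 mm long, 18 mm high, lying on the bench in front on the right; leave alone. Origin: centre of its underside
- tissue_pack: flat booklet of lens tissue, 105x68x10 mm, on the bench at the left; leave alone. Origin: centre of its underside

How it is judged:
By the outcome, as a careful person would: the job done as asked, in the order asked, and still so for the second after the job is handed in, with the robot touching nothing.
It also fails if it takes over 54 s, if anything falls off the work surface, if the arm or the gripper's body presses on something with over 40 N, if the wrist force passes 120 N, or if a joint passes its speed limit or range.

ROBOT

A 6-joint arm with a two-finger parallel gripper is mounted at the origin on a cart in front of the work surface, level with it; the furniture and walls round the work are solid. World frame = base frame: x ahead of the robot, y to its left, z up, the work surface at z = 0. Lengths are in mm, angles in rad, forces in N, time in s.
With the tool pointing down it reaches from about 275 to 1000 mm from the base axis. Payload 8.4 kg.
Tool frame: the origin (TCP) lies midway between the tips of the shut fingers; the grasp point (between the pads) lies 19 mm behind it; z points along the fingers, y is the line along which they close (so a half turn about z gives the same grasp; the last joint's range is limited). The gripper opens to 85 mm and grips with 20 to 120 N. Pads are 22 mm wide; open, the fingers measure 114 mm over their backs; the gripper's body (76 mm by 85 mm) begins 54 mm behind the grasp point. The pads swing forward as they close: fully open they stand 13 mm farther back than shut.
Start: joints at [-1.187, 0.353, 1.633, -0, 1.155, -0.002], TCP at [235.187, -579.064, 231.281] pointing down, gripper open.
Joint ranges: [-2.63, 2.63], [-0.92, 2.1], [0.06, 2.66], [-1.3, 4.44], [0, 2.69], [-3.02, 3.02]. Speed limits (rad/s): [2.22, 2.22, 2.79, 3.14, 3.14, 3.14].

INTERFACE

Orientations are given as [roll, pitch, yaw] about the fixed x, y, z axes, in that order (R = Rz(yaw) Ry(pitch) Rx(roll)).
In Python, from rig import monitor, imaging, r gives the robot as it stands.
- The arm moves only by the tool drive_tool, never from a script. Its argument "plan" is a list of rows, each an object of numbers: "x", "y", "z": the shift along the tool's x, y, z in units of 50 mm (1.0 is 50 mm); "ax", "ay", "az": the turn, a rotation vector about the tool's x, y, z in units of 6 degrees (1.0 is 6 degrees); "hand": the finger opening in mm, from 0 to 85.4. In form: [{"x": .., "y": .., "z": .., "ax": .., "ay": .., "az": .., "hand": ..}, ...]. A call has 1 to 8 rows; each row is the pose to reach, as a shift and turn from the pose commanded when the call began, along the tool's axes at that moment; what a row does not reach only later rows make up. A row lasts 1/10 s, in which the tool goes at most 50 mm and 8.59 degrees, less where a joint would pass 70% of its speed; a pose out of reach is approached as far as the arm can. A call with a gripper value outside its range is refused whole. The fingers move at their own pace and stop on an object; "grip_force" is the grip in N (left out, the last holds). Time passes only in rows, so rows that repeat a pose let the fingers close. It gives the time, the measured TCP pose, the force, the opening and the grip force at its end, in the units of the state.
- monitor.sense(): the state, without advancing time (a new reading comes with each control period).
- imaging.grab_frame(name): name is "side" or "top" or "wrist"; returns the picture (384x512x3 uint8, red, green, blue); there is no depth.
- imaging.camera_info(name): a dict with "mtx" (3x3 intrinsics, pixels), "R" (3x3) and "t" (3): a world point X has camera coordinates R X + t. Camera axes: x right, y down, z forward; pixel columns grow to the right and rows downward; lengths in mm; the calibration is good to about 2 mm. The wrist camera is an equidistant fisheye: a pixel r from the principal point sees the ray r / f radians off the axis. A picture is of the moment at which its call begins: read the wrist's pose just before it. camera_info takes no time and is no camera call; for the wrist camera it gives the pose at the moment of the call.
- r.sign_off(): hands the job in; it is judged then, once.
The state is a dict: "clock": time; "qpos": joint angles; "qvel": joint speeds; "joint_efforts": joint torques, N m; "eef_pos": TCP position; "tcp_rot": TCP orientation; "contact_force": force on the tool from outside, world axes, zero at the start; "wrist_torque": the same for the moment, N m; "opening": opening from 0.0 (shut) to 1.0 (fully open); "grasp_force": force on a finger pad.
Only numpy, scipy, OpenCV 4.12 (cv2) and the standard library are available. Lean on these libraries where they do the work, as an engineer would, in place of code of your own. Each camera call takes 0.05 s, during which the arm holds its last target. There are 200 camera calls.

## Working session

There is one attempt and no reset: what is moved stays moved. The work goes in short steps, Python scripts to look and compute and a tool call to move; the robot and the scene stay as the last step left them, time stands still between calls to the robot, and variables do not carry over. Pictures are saved under pics/ and viewed, at most 10 in all, crops included, and the job is handed in when it is done.

Besides the shell and the picture viewer there is one more tool, called after "Request:" as a command line: name --argument value ..., lists and objects as JSON in quotes. drive_tool: Moves the arm, as the interface text tells. Its arguments: {"type":"object","properties":{"plan":{"type":"array","items":{"type":"object","properties":{"x":{"type":"number"},"y":{"type":"number"},"z":{"type":"number"},"ax":{"type":"number"},"ay":{"type":"number"},"az":{"type":"number"},"hand":{"type":"number"}}}},"grip_force":{"type":"number"}},"required":["plan"]}

```bash
mkdir -p pics
cat > h.py <<'E'
from rig import monitor, imaging, r
import numpy as np, cv2
def snap(n,f):
    im=imaging.grab_frame(n); cv2.imwrite('pics/'+f,im[:,:,::-1]); return im
def px(n,u,v,z,ci=None):
    c=ci or imaging.camera_info(n); K=np.array(c['mtx']);R=np.array(c['R']);t=np.array(c['t'])
    d=np.linalg.inv(K)@[u,v,1.]
    if n=='wrist':
        th=np.hypot(d[0],d[1]); d=np.array([d[0]/th*np.sin(th),d[1]/th*np.sin(th),np.cos(th)])
    o=-R.T@t; d=R.T@d; return o+d*(z-o[2])/d[2]
def proj(n,X):
    c=imaging.camera_info(n);p=np.array(c['mtx'])@(np.array(c['R'])@X+c['t']);return p[:2]/p[2]
E
python3 - <<'E'
from h import *
a=snap('top','top.png');b=snap('side','side.png')
cv2.imwrite('pics/top2.png',cv2.resize(a[:,:,::-1],(800,600),interpolation=cv2.INTER_CUBIC))
for n in('top','side'):
    c=imaging.camera_info(n);print(n,c['mtx'],-np.array(c['R']).T@c['t'],np.array(c['R'])[2])
s=monitor.sense();print(s['clock'],s['eef_pos'],s['tcp_rot'],s['contact_force'])
E
```

```text
top [[485.62073198   0.         257.59702255]
 [  0.         485.62073198 191.92675712]
 [  0.           0.           1.        ]] [ 357.93003593   81.26465129 1403.2073043 ] [ 0.11717734 -0.01400399 -0.99301226]
side [[382.2645864    0.         253.05793403]
 [  0.         382.2645864  199.77356084]
 [  0.           0.           1.        ]] [ 468.81399845 -925.0400851   478.29333918] [ 0.05423661  0.93183512 -0.35880593]
0.1 [ 235.03276399 -578.67848396  230.66544171] [-3.14040340e+00  1.33896241e-05  3.85828922e-01] [-0.62642262 -0.21679681 -0.15977413]
```

View pics/top2.png

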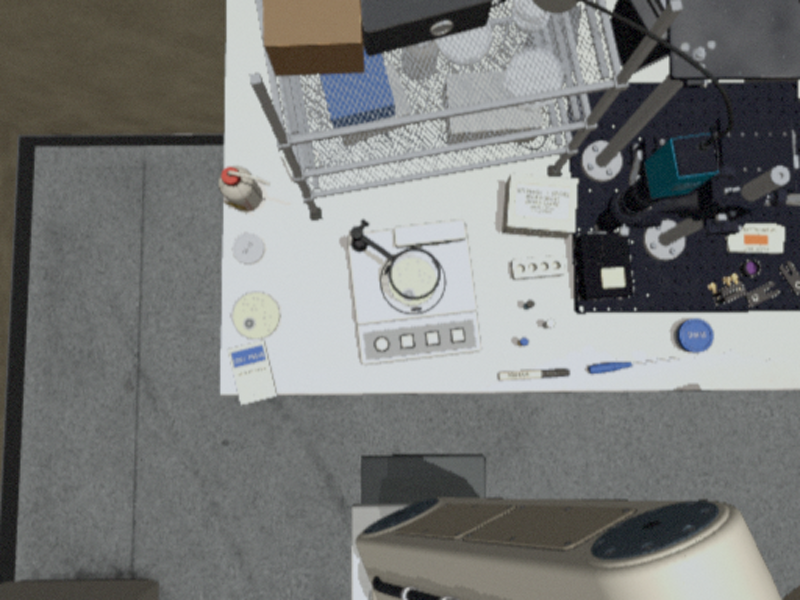

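View pics/side.png

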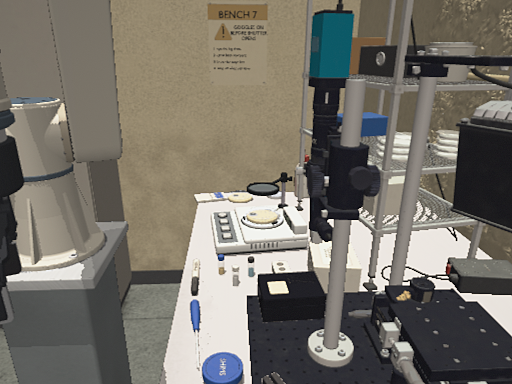

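The top view shows the counter at (350–480, 220–362) on the 800-wide scale: post at about (358,237), lens at (414,273), round key at (382,344), and the rack behind. I'll enlarge that area.

Run:
```python
from h import *
a=cv2.imread('pics/top.png')[134:239,210:320]
cv2.imwrite('pics/c.png',cv2.resize(a,None,fx=5.5,fy=5.5,interpolation=cv2.INTER_CUBIC))
```

```text
(no output)
```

View pics/c.png

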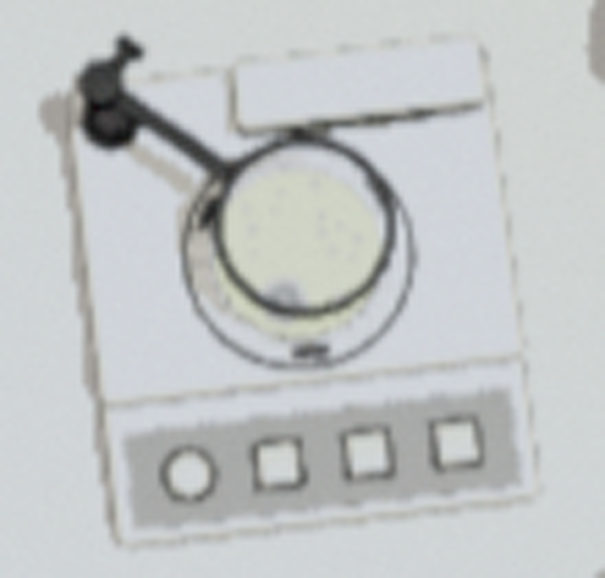

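The crop shows the round key at (189,474), square keys at (277,464), (367,453) and (456,443), lens centre (304,225), collar (102,83), pad ring centre (298,253), and the mould near (284,296) seen through the lens.

Run:
```python
from h import *
f=lambda u,v,z:px('top',(u+.5)/5.5-.5+210,(v+.5)/5.5-.5+134,z)
P={}
for n,u,v,z in [('rk',189,474,42),('s1',277,464,42),('s2',367,453,42),('s3',456,443,42),('lens',304,225,138),('post',102,83,151),('pad',298,253,48),('mould',284,296,66),('fl',118,547,35),('fr',534,496,35)]:
    P[n]=f(u,v,z);print(n,P[n].round(1))
d=P['rk']-P['s3'];print('pitch',np.linalg.norm(d)/3,'yaw',np.arctan2(-d[0],d[1]))
print('lens-post',np.linalg.norm((P['lens']-P['post'])[:2]), 'pad-lens',P['pad']-P['lens'],'rad',np.linalg.norm(P['rk']-P['pad']))
```

```text
rk [440.3 101.1  42. ]
s1 [445.   56.2  42. ]
s2 [450.2  10.2  42. ]
s3 [454.8 -35.4  42. ]
lens [553.3  43.8 138. ]
post [620.6 139.7 151. ]
pad [552.7  44.4  48. ]
mould [528.3  52.2  66. ]
fl [403.8 137.7  35. ]
fr [427.7 -75.5  35. ]
pitch 45.75370011914024 yaw 0.10600173847882413
lens-post 117.12262786731492 pad-lens [ -0.58930369   0.58750987 -90.        ] rad 126.05431237575814
```

```bash
cat >> h.py <<'E'
def go(*W,yaw=None):
    from scipy.spatial.transform import Rotation as Ro
    s=monitor.sense();R=Ro.from_euler('xyz',s['tcp_rot']).as_matrix()
    for w in W:
        print(np.round(R.T@(np.array(w)-s['eef_pos'])/50,2), 'az' if yaw is not None else '', '' if yaw is None else round(np.degrees(s['tcp_rot'][2]-yaw)/6,2))
E
python3 - <<'E'
from h import *
for u,v in [(315,215),(555,170),(505,230),(575,235)]: print(px('top',u*.64,v*.64,0).round(), px('top',u*.64,v*.64,120).round())
go([235,-100,231],[500,-100,231],[606,0,231],yaw=0)
E
```

```text
[686. 225.   0.] [658. 212. 120.]
[ 770. -232.    0.] [ 735. -205.  120.]
[ 655. -133.    0.] [ 629. -115.  120.]
[ 644. -265.    0.] [ 619. -236.  120.]
[ 3.6  -8.87  0.  ] az 3.68
[ 8.51 -6.88  0.  ] az 3.68
[11.23 -7.93  0.  ] az 3.68
```

Request:
drive_tool --plan '[{"x": 0.8, "y": -0.84, "az": 0.5, "hand": 0}, {"x": 1.6, "y": -1.68, "az": 1, "hand": 0}, {"x": 2.4, "y": -2.5, "az": 1.5, "hand": 0}, {"x": 3.2, "y": -3.35, "az": 2, "hand": 0}, {"x": 4.0, "y": -4.2, "az": 2.5, "hand": 0}, {"x": 4.8, "y": -5.0, "az": 3, "hand": 0}, {"x": 5.6, "y": -5.9, "az": 3.5, "hand": 0}, {"x": 6.3, "y": -6.7, "az": 3.68, "hand": 0}]'

```text
invalid input
```

Request:
drive_tool --plan '[{"x": 0.8, "y": -0.84, "z": 0, "ax": 0, "ay": 0, "az": 0.5, "hand": 0}, {"x": 1.6, "y": -1.68, "z": 0, "ax": 0, "ay": 0, "az": 1, "hand": 0}, {"x": 2.4, "y": -2.5, "z": 0, "ax": 0, "ay": 0, "az": 1.5, "hand": 0}, {"x": 3.2, "y": -3.35, "z": 0, "ax": 0, "ay": 0, "az": 2, "hand": 0}, {"x": 4.0, "y": -4.2, "z": 0, "ax": 0, "ay": 0, "az": 2.5, "hand": 0}, {"x": 4.8, "y": -5.0, "z": 0, "ax": 0, "ay": 0, "az": 3, "hand": 0}, {"x": 5.6, "y": -5.9, "z": 0, "ax": 0, "ay": 0, "az": 3.5, "hand": 0}, {"x": 6.3, "y": -6.7, "z": 0, "ax": 0, "ay": 0, "az": 3.68, "hand": 0}]'

```text
clock: 0.9
eef_pos: [380.8, -204.5, 231.3]
tcp_rot: [3.142, -0.0, -0.002]
contact_force: [1.6, -0.6, -0.2]
opening: 0.003
grasp_force: 0.0
```

Request:
drive_tool --plan '[{"x": 0, "y": 0, "z": 0, "ax": 0, "ay": 0, "az": 0, "hand": 0}, {"x": 0, "y": 0, "z": 0, "ax": 0, "ay": 0, "az": 0, "hand": 0}]'

```text
clock: 1.1
eef_pos: [380.8, -205.5, 231.2]
tcp_rot: [3.141, 0.0, 0.004]
contact_force: [-0.3, -0.1, 1.5]
opening: 0.005
grasp_force: 0.0
```

Request:
drive_tool --plan '[{"x": 0.6, "y": -0.52, "z": 0, "ax": 0, "ay": 0, "az": 0, "hand": 0}, {"x": 1.2, "y": -1.05, "z": 0, "ax": 0, "ay": 0, "az": 0, "hand": 0}, {"x": 1.8, "y": -1.58, "z": 0, "ax": 0, "ay": 0, "az": 0, "hand": 0}, {"x": 2.4, "y": -2.1, "z": 0, "ax": 0, "ay": 0, "az": 0, "hand": 0}, {"x": 3.0, "y": -2.63, "z": 0, "ax": 0, "ay": 0, "az": 0, "hand": 0}, {"x": 3.6, "y": -3.15, "z": 0, "ax": 0, "ay": 0, "az": 0, "hand": 0}, {"x": 4.2, "y": -3.68, "z": 0, "ax": 0, "ay": 0, "az": 0, "hand": 0}, {"x": 4.7, "y": -4.12, "z": 0, "ax": 0, "ay": 0, "az": 0, "hand": 0}]'

```text
clock: 1.9
eef_pos: [617.1, -1.2, 230.8]
tcp_rot: [3.141, 0.0, -0.001]
contact_force: [0.6, -0.7, 0.3]
opening: 0.004
grasp_force: 0.0
```

Request:
drive_tool --plan '[{"x": 0, "y": 0, "z": 0.6, "ax": 0, "ay": 0, "az": 0, "hand": 0}, {"x": 0, "y": 0, "z": 1.2, "ax": 0, "ay": 0, "az": 0, "hand": 0}, {"x": 0, "y": 0, "z": 1.8, "ax": 0, "ay": 0, "az": 0, "hand": 0}, {"x": 0, "y": 0, "z": 2.2, "ax": 0, "ay": 0, "az": 0, "hand": 0}, {"x": 0, "y": 0, "z": 2.2, "ax": 0, "ay": 0, "az": 0, "hand": 0}]'

```text
clock: 2.4
eef_pos: [613.5, -2.5, 117.9]
tcp_rot: [3.141, 0.006, -0.002]
contact_force: [0.1, -1.3, -0.6]
opening: 0.003
grasp_force: 0.0
```

Run:
```python
from h import *
s=monitor.sense();p=s['eef_pos'];print(p,s['contact_force'])
C=np.array([620.6,139.7])
v=p[:2]-C;print('r',np.hypot(*v),'ang',np.degrees(np.arctan2(v[1],v[0])))
for R in (128,):
  for a in range(-100,-206,-7):
    q=C+R*np.array([np.cos(np.radians(a)),np.sin(np.radians(a))]);d=(q-p[:2])/50;print(a,q.round(0),d[0].round(2),-d[1].round(2))
```

```text
[613.46776481  -2.46407135 117.90138749] [ 0.08626856 -1.32252377 -0.6148005 ]
r 142.34286761273776 ang -92.87206635411802
-100 [598.  14.] -0.3 -0.32
-107 [583.  17.] -0.61 -0.4
-114 [569.  23.] -0.9 -0.5
-121 [555.  30.] -1.18 -0.65
-128 [542.  39.] -1.43 -0.83
-135 [530.  49.] -1.67 -1.03
-142 [520.  61.] -1.87 -1.27
-149 [511.  74.] -2.05 -1.52
-156 [504.  88.] -2.2 -1.8
-163 [498. 102.] -2.31 -2.09
-170 [495. 117.] -2.38 -2.4
-177 [493. 133.] -2.41 -2.71
-184 [493. 149.] -2.41 -3.02
-191 [495. 164.] -2.37 -3.33
-198 [499. 179.] -2.29 -3.63
-205 [505. 194.] -2.18 -3.93
```

Request:
drive_tool --plan '[{"x": -0.15, "y": -0.16, "z": 0, "ax": 0, "ay": 0, "az": 0, "hand": 0}, {"x": -0.3, "y": -0.32, "z": 0, "ax": 0, "ay": 0, "az": 0, "hand": 0}, {"x": -0.46, "y": -0.36, "z": 0, "ax": 0, "ay": 0, "az": 0, "hand": 0}, {"x": -0.61, "y": -0.4, "z": 0, "ax": 0, "ay": 0, "az": 0, "hand": 0}, {"x": -0.9, "y": -0.5, "z": 0, "ax": 0, "ay": 0, "az": 0, "hand": 0}, {"x": -1.18, "y": -0.65, "z": 0, "ax": 0, "ay": 0, "az": 0, "hand": 0}, {"x": -1.43, "y": -0.83, "z": 0, "ax": 0, "ay": 0, "az": 0, "hand": 0}, {"x": -1.67, "y": -1.03, "z": 0, "ax": 0, "ay": 0, "az": 0, "hand": 0}]'

```text
clock: 3.2
eef_pos: [530.9, 51.8, 121.6]
tcp_rot: [3.142, -0.0, 0.0]
contact_force: [0.8, -0.3, 0.6]
opening: 0.0
grasp_force: 0.5
```

Run:
```python
from h import *
s=monitor.sense();print(s['eef_pos'],s['contact_force'])
a=snap('top','t3.png')[134:239,190:320]
b=snap('wrist','w3.png')
o=np.zeros((560,800,3),np.uint8)
x=cv2.resize(a,None,fx=4,fy=4,interpolation=cv2.INTER_CUBIC);o[:x.shape[0],:x.shape[1]]=x
y=cv2.resize(b,(280,210));o[:210,520:]=y
cv2.imwrite('pics/c3.png',o[:420,:,::-1])
```

```text
[530.91495326  51.7960739  121.57496755] [ 0.82871896 -0.26623543  0.56004352]
```

View pics/c3.png

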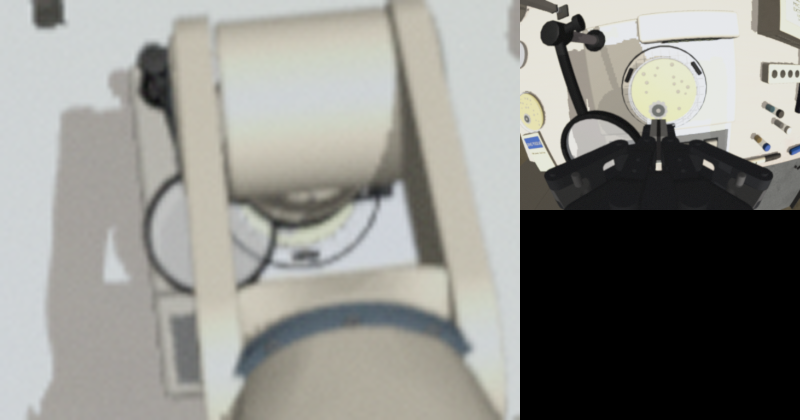

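The lens is following the fingers: the ring is now front left in the top crop at about (210,235), and the dish and mould are clear in the wrist view. I'll carry on along the arc.

Request:
drive_tool --plan '[{"x": -0.2, "y": -0.24, "z": 0, "ax": 0, "ay": 0, "az": 0, "hand": 0}, {"x": -0.38, "y": -0.49, "z": 0, "ax": 0, "ay": 0, "az": 0, "hand": 0}, {"x": -0.53, "y": -0.77, "z": 0, "ax": 0, "ay": 0, "az": 0, "hand": 0}, {"x": -0.64, "y": -1.06, "z": 0, "ax": 0, "ay": 0, "az": 0, "hand": 0}, {"x": -0.71, "y": -1.37, "z": 0, "ax": 0, "ay": 0, "az": 0, "hand": 0}, {"x": -0.74, "y": -1.68, "z": 0, "ax": 0, "ay": 0, "az": 0, "hand": 0}, {"x": -0.74, "y": -1.99, "z": 0, "ax": 0, "ay": 0, "az": 0, "hand": 0}, {"x": -0.7, "y": -2.15, "z": 0, "ax": 0, "ay": 0, "az": 0, "hand": 0}]'

```text
clock: 4.1
eef_pos: [496.3, 160.3, 121.2]
tcp_rot: [-3.142, 0.001, 0.002]
contact_force: [-2.1, -1.3, 0.2]
opening: -0.0
grasp_force: 0.7
```

Request:
drive_tool --plan '[{"x": 0.01, "y": -0.14, "z": 0, "ax": 0, "ay": 0, "az": 0, "hand": 0}, {"x": 0.04, "y": -0.3, "z": 0, "ax": 0, "ay": 0, "az": 0, "hand": 0}, {"x": 0.08, "y": -0.46, "z": 0, "ax": 0, "ay": 0, "az": 0, "hand": 0}, {"x": 0.08, "y": -0.52, "z": 0, "ax": 0, "ay": 0, "az": 0, "hand": 0}, {"x": 0.08, "y": -0.52, "z": 0, "ax": 0, "ay": 0, "az": 0, "hand": 0}]'

```text
clock: 4.6
eef_pos: [501.1, 185.0, 121.2]
tcp_rot: [-3.141, -0.0, 0.001]
contact_force: [-0.5, -0.2, 0.8]
opening: -0.0
grasp_force: 0.0
```

Run:
```python
from h import *
s=monitor.sense();print(s['eef_pos'],s['contact_force'])
```

```text
[501.05519845 184.95799744 121.23985379] [-0.45247288 -0.22789656  0.78350526]
```

Request:
drive_tool --plan '[{"x": -0.1, "y": 0.35, "z": 0, "ax": 0, "ay": 0, "az": 0, "hand": 0}, {"x": -0.2, "y": 0.7, "z": 0, "ax": 0, "ay": 0, "az": 0, "hand": 0}, {"x": -0.3, "y": 1.0, "z": -0.7, "ax": 0, "ay": 0, "az": 0, "hand": 0}, {"x": -0.6, "y": 1.4, "z": -1.3, "ax": 0, "ay": 0, "az": 0, "hand": 0}, {"x": -0.9, "y": 1.9, "z": -1.6, "ax": 0, "ay": 0, "az": 0, "hand": 0}, {"x": -1.2, "y": 2.3, "z": -1.6, "ax": 0, "ay": 0, "az": 0, "hand": 0}, {"x": -1.42, "y": 2.5, "z": -1.6, "ax": 0, "ay": 0, "az": 0, "hand": 0}, {"x": -1.42, "y": 2.5, "z": -1.6, "ax": 0, "ay": 0, "az": 0, "hand": 0}]'

```text
clock: 5.4
eef_pos: [427.9, 57.9, 201.0]
tcp_rot: [3.141, 0.001, -0.002]
contact_force: [0.3, -0.0, 0.7]
opening: 0.001
grasp_force: 0.0
```

Run:
```python
from h import *
import json
s=monitor.sense();print(s['eef_pos'],s['contact_force'])
c=imaging.camera_info('wrist')
b=snap('wrist','w4.png')
np.savez('w4.npz',mtx=c['mtx'],R=c['R'],t=c['t'])
cv2.imwrite('pics/w4b.png',cv2.resize(b[:,:,::-1],(800,600),interpolation=cv2.INTER_CUBIC))
print(-np.array(c['R']).T@c['t'],np.array(c['R'])[2])
```

```text
[427.92856549  57.85489515 200.96760106] [ 0.2888539  -0.02854882  0.67803537]
[495.42208229  58.51355484 343.48836747] [-0.26774738  0.00100532 -0.96348862]
```

View pics/w4b.png

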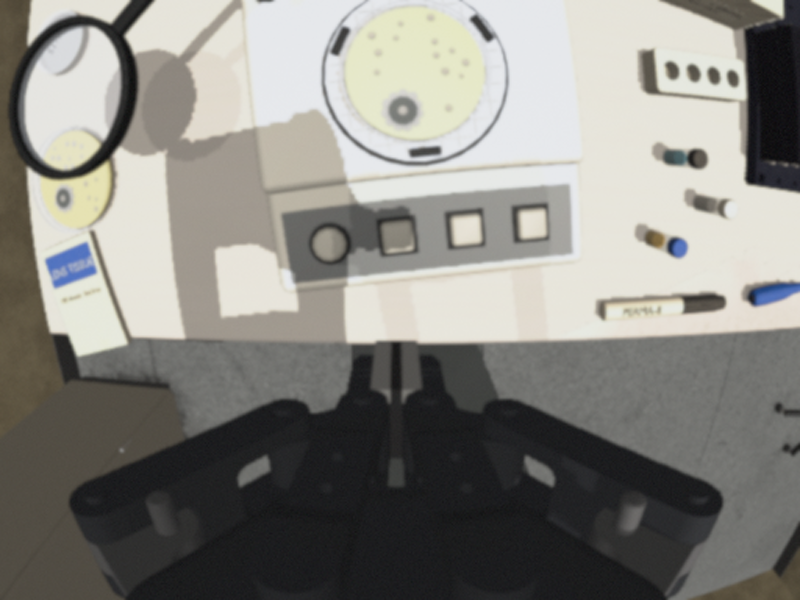

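The wrist view shows the magnifier well off to the left (lens centre about (73,97)), the mould at (403,110), the dish outline around (415,72), the round key at (329,243), and the square keys at (398,236), (465,229) and (531,223).

Run:
```python
from h import *
ci=dict(np.load('w4.npz'))
f=lambda u,v,z:px('wrist',(u+.5)*.64-.5,(v+.5)*.64-.5,z,ci)
for n,u,v,z in [('rk',329,243,42),('s1',398,236,42),('s3',531,223,42),('mould',403,110,59),('mould',403,110,67),('dish',415,72,59),('pad',415,76,48),('lens',73,97,138),('tip',396,345,201)]: print(n,f(u,v,z).round(1))
L=f(73,97,138)[:2]-[620.6,139.7];print(np.hypot(*L),np.degrees(np.arctan2(L[1],L[0])))
go([440,101,60])
```

```text
rk [440.9 103.   42. ]
s1 [445.3  57.3  42. ]
s3 [454.9 -32.1  42. ]
mould [525.8  54.2  59. ]
mould [524.9  54.3  67. ]
dish [549.6  46.9  59. ]
pad [549.1  46.4  48. ]
lens [540.  225.6 138. ]
tip [435.3  58.6 201. ]
117.79226124590554 133.2090964739036
[ 0.22 -0.85  2.82]
```

Request:
drive_tool --plan '[{"x": 0.12, "y": -0.44, "z": 0, "ax": 0, "ay": 0, "az": 0, "hand": 0}, {"x": 0.25, "y": -0.88, "z": 0.4, "ax": 0, "ay": 0, "az": 0, "hand": 0}, {"x": 0.25, "y": -0.88, "z": 1.0, "ax": 0, "ay": 0, "az": 0, "hand": 0}, {"x": 0.25, "y": -0.88, "z": 1.6, "ax": 0, "ay": 0, "az": 0, "hand": 0}, {"x": 0.25, "y": -0.88, "z": 2.2, "ax": 0, "ay": 0, "az": 0, "hand": 0}, {"x": 0.25, "y": -0.88, "z": 2.7, "ax": 0, "ay": 0, "az": 0, "hand": 0}, {"x": 0.25, "y": -0.88, "z": 2.9, "ax": 0, "ay": 0, "az": 0, "hand": 0}, {"x": 0.25, "y": -0.88, "z": 2.9, "ax": 0, "ay": 0, "az": 0, "hand": 0}]'

```text
clock: 6.25
eef_pos: [441.7, 103.8, 54.9]
tcp_rot: [3.141, 0.003, 0.001]
contact_force: [0.3, -0.3, 1.4]
opening: -0.001
grasp_force: 0.0
```

Run:
```python
from h import *
s=monitor.sense();print(s['eef_pos'],s['contact_force'])
b=snap('wrist','w5.png')[100:330,130:390]
cv2.imwrite('pics/w5b.png',cv2.resize(b[:,:,::-1],None,fx=2.5,fy=2.5,interpolation=cv2.INTER_CUBIC))
go([440.6,102,42])
```

```text
[441.73381802 103.75433406  54.9287549 ] [ 0.25246406 -0.32085398  1.41752821]
[-0.04  0.04  0.28]
```

View pics/w5b.png

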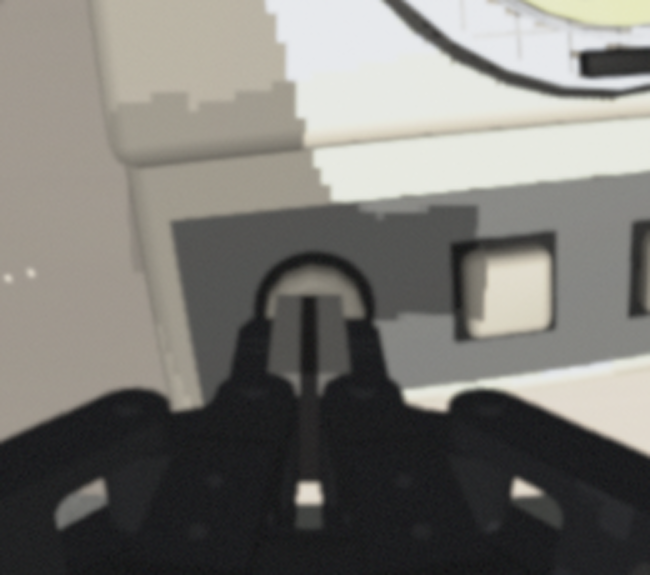

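The shut fingertips sit over the round key, at (310,300) in the crop. Pressing now.

Request:
drive_tool --plan '[{"x": 0, "y": 0, "z": 0.12, "ax": 0, "ay": 0, "az": 0, "hand": 0}, {"x": 0, "y": 0, "z": 0.22, "ax": 0, "ay": 0, "az": 0, "hand": 0}, {"x": 0, "y": 0, "z": 0.27, "ax": 0, "ay": 0, "az": 0, "hand": 0}, {"x": 0, "y": 0, "z": 0.3, "ax": 0, "ay": 0, "az": 0, "hand": 0}, {"x": 0, "y": 0, "z": 0.33, "ax": 0, "ay": 0, "az": 0, "hand": 0}, {"x": 0, "y": 0, "z": 0.36, "ax": 0, "ay": 0, "az": 0, "hand": 0}, {"x": 0, "y": 0, "z": 0.36, "ax": 0, "ay": 0, "az": 0, "hand": 0}]'

```text
clock: 7.0
eef_pos: [442.6, 103.6, 38.3]
tcp_rot: [-3.142, -0.0, 0.0]
contact_force: [-1.2, -1.2, 3.4]
opening: 0.001
grasp_force: 1.6
```

Request:
drive_tool --plan '[{"x": 0, "y": 0, "z": 0.03, "ax": 0, "ay": 0, "az": 0, "hand": 0}, {"x": 0, "y": 0, "z": 0.06, "ax": 0, "ay": 0, "az": 0, "hand": 0}, {"x": 0, "y": 0, "z": 0.06, "ax": 0, "ay": 0, "az": 0, "hand": 0}]'

```text
clock: 7.3
eef_pos: [442.7, 103.6, 36.6]
tcp_rot: [-3.142, -0.0, 0.0]
contact_force: [-6.0, -1.5, 28.0]
opening: -0.003
grasp_force: 13.9
```

The key is on its stop at 28 N. Releasing upward.

Request:
drive_tool --plan '[{"x": 0, "y": 0, "z": -0.15, "ax": 0, "ay": 0, "az": 0, "hand": 0}, {"x": 0, "y": 0, "z": -0.5, "ax": 0, "ay": 0, "az": 0, "hand": 0}, {"x": 0, "y": 0, "z": -1.0, "ax": 0, "ay": 0, "az": 0, "hand": 0}, {"x": 0, "y": 0, "z": -1.6, "ax": 0, "ay": 0, "az": 0, "hand": 0}, {"x": 0.5, "y": 0.3, "z": -1.6, "ax": 0, "ay": 0, "az": 0, "hand": 0}, {"x": 1.0, "y": 0.6, "z": -1.6, "ax": 0, "ay": 0, "az": 0, "hand": 0}, {"x": 1.0, "y": 0.6, "z": -1.6, "ax": 0, "ay": 0, "az": 0, "hand": 0}, {"x": 1.0, "y": 0.6, "z": -1.6, "ax": 0, "ay": 0, "az": 0, "hand": 0}]'

```text
clock: 8.1
eef_pos: [492.0, 73.3, 114.9]
tcp_rot: [3.142, 0.001, -0.001]
contact_force: [-0.6, 0.4, 0.1]
opening: 0.002
grasp_force: 0.0
```

Run:
```python
from h import *
s=monitor.sense();print(s['eef_pos'],s['contact_force'])
c=imaging.camera_info('wrist');np.savez('w6.npz',mtx=c['mtx'],R=c['R'],t=c['t'])
b=snap('wrist','w6.png')[60:290,130:390]
cv2.imwrite('pics/w6b.png',cv2.resize(b[:,:,::-1],None,fx=2.5,fy=2.5,interpolation=cv2.INTER_CUBIC))
```

```text
[492.03524666  73.32838361 114.86042938] [-0.60518238  0.35496622  0.12036791]
```

View pics/w6b.png

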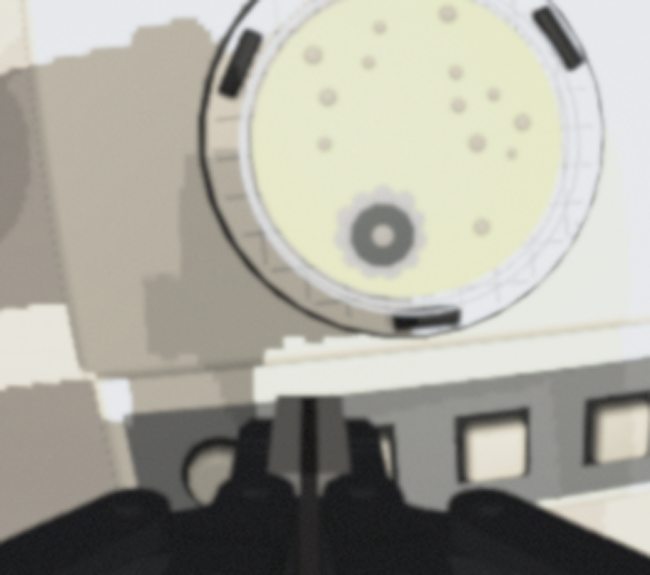

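The mould centre is at (382,236) in the crop, the agar centre about (406,142), and the key is up and uncovered.

Run:
```python
from h import *
ci=dict(np.load('w6.npz'))
f=lambda u,v,z:px('wrist',(u+.5)/2.5-.5+130,(v+.5)/2.5-.5+60,z,ci)
print(f(382,236,60),f(382,236,63),f(406,142,60),f(309,396,115))
go([526,54,75])
```

```text
[524.52643597  54.36418404  60.        ] [525.05803958  54.6633658   63.        ] [550.0202482   48.32945798  60.        ] [500.83613622  74.11952009 115.        ]
[0.69 0.39 0.79]
```

Request:
drive_tool --plan '[{"x": 0.33, "y": 0.19, "z": 0, "ax": 0, "ay": 0, "az": 0, "hand": 0}, {"x": 0.66, "y": 0.39, "z": 0, "ax": 0, "ay": 0, "az": 0, "hand": 0}, {"x": 0.66, "y": 0.39, "z": 0.3, "ax": 0, "ay": 0, "az": 0, "hand": 0}, {"x": 0.66, "y": 0.39, "z": 0.6, "ax": 0, "ay": 0, "az": 0, "hand": 0}, {"x": 0.66, "y": 0.39, "z": 0.8, "ax": 0, "ay": 0, "az": 0, "hand": 0}, {"x": 0.66, "y": 0.39, "z": 0.8, "ax": 0, "ay": 0, "az": 0, "hand": 0}, {"x": 0.66, "y": 0.39, "z": 0.8, "ax": 0, "ay": 0, "az": 0, "hand": 0}]'

```text
clock: 8.85
eef_pos: [525.0, 54.4, 75.3]
tcp_rot: [3.142, 0.001, 0.001]
contact_force: [0.4, -0.0, 0.2]
opening: -0.001
grasp_force: 0.0
```

Run:
```python
from h import *
for i in range(2):
  s=monitor.sense();print(s['eef_pos'].round(2) if hasattr(s['eef_pos'],'round') else s['eef_pos'],s['contact_force']); imaging.grab_frame('side')
```

```text
[525.03  54.43  75.31] [ 0.44391341 -0.03912491  0.19525501]
[525.45  54.37  75.65] [0.47995765 0.33777239 0.58843329]
```

Request:
drive_tool --plan '[{"x": 0, "y": 0, "z": 0.06, "ax": 0, "ay": 0, "az": 0, "hand": 0}, {"x": 0, "y": 0, "z": 0.12, "ax": 0, "ay": 0, "az": 0, "hand": 0}, {"x": 0, "y": 0, "z": 0.16, "ax": 0, "ay": 0, "az": 0, "hand": 0}, {"x": 0, "y": 0, "z": 0.18, "ax": 0, "ay": 0, "az": 0, "hand": 0}, {"x": 0, "y": 0, "z": 0.2, "ax": 0, "ay": 0, "az": 0, "hand": 0}, {"x": 0, "y": 0, "z": 0.2, "ax": 0, "ay": 0, "az": 0, "hand": 0}]'

```text
clock: 9.55
eef_pos: [525.5, 54.1, 65.2]
tcp_rot: [-3.142, 0.0, 0.0]
contact_force: [-0.5, -0.2, 1.7]
opening: 0.003
grasp_force: 0.8
```

Request:
drive_tool --plan '[{"x": 0, "y": 0, "z": 0, "ax": 0, "ay": 0, "az": 0, "hand": 0}]'

```text
clock: 9.65
eef_pos: [525.5, 54.1, 65.3]
tcp_rot: [-3.142, 0.0, 0.0]
contact_force: [-0.6, 1.2, 1.4]
opening: 0.004
grasp_force: 0.8
```

Run:
```python
from h import *
A=[]
for i in range(6):
  s=monitor.sense();A.append([s['eef_pos'][2],s['contact_force'][2]]); imaging.grab_frame('side')
A=np.array(A);print(A.round(2),A.mean(0))
```

```text
[[65.33  1.39]
 [65.35  1.19]
 [65.36  1.47]
 [65.35  2.1 ]
 [65.36  2.63]
 [65.36  2.59]] [65.34976337  1.89370563]
```

Request:
drive_tool --plan '[{"x": 0, "y": 0, "z": 0.01, "ax": 0, "ay": 0, "az": 0, "hand": 0}, {"x": 0, "y": 0, "z": 0.02, "ax": 0, "ay": 0, "az": 0, "hand": 0}, {"x": 0, "y": 0, "z": 0.02, "ax": 0, "ay": 0, "az": 0, "hand": 0}]'

```text
clock: 10.25
eef_pos: [525.5, 54.1, 64.3]
tcp_rot: [-3.142, -0.0, 0.0]
contact_force: [-0.2, -0.7, 2.3]
opening: -0.006
grasp_force: 1.1
```

Run:
```python
from h import *
A=[]
for i in range(12):
  s=monitor.sense();A.append([s['eef_pos'][2],s['contact_force'][2],s['grasp_force']]); imaging.grab_frame('side')
A=np.array(A);print(A[::3].round(2),A.mean(0))
```

```text
[[64.26  2.35  1.06]
 [64.3   2.54  1.05]
 [64.29  2.58  1.05]
 [64.29  1.98  1.06]] [64.28349125  2.28381953  1.05847879]
```

Run:
```python
from h import *
F=np.mean([imaging.grab_frame('side').astype(float) for _ in range(4)],0)
np.save('pressed.npy',F)
a=cv2.imread('pics/side.png')[:,:,::-1].astype(float)
for n,X in [('dish c',[550,47,67]),('near edge',[548,2,60]),('mould',[526,54,67]),('z3',[548,2,57])]: print(n,proj('side',np.array(X)))
o=np.hstack([x[195:255,225:295] for x in (a,F)]).astype(np.uint8)
cv2.imwrite('pics/s.png',cv2.resize(o[:,:,::-1],None,fx=5.7,fy=5.7,interpolation=cv2.INTER_CUBIC))
```

```text
dish c [261.87104475 212.11836319]
near edge [262.39999098 221.11873721]
mould [253.06924207 211.28943793]
z3 [262.38454778 222.14633835]
```

View pics/s.png

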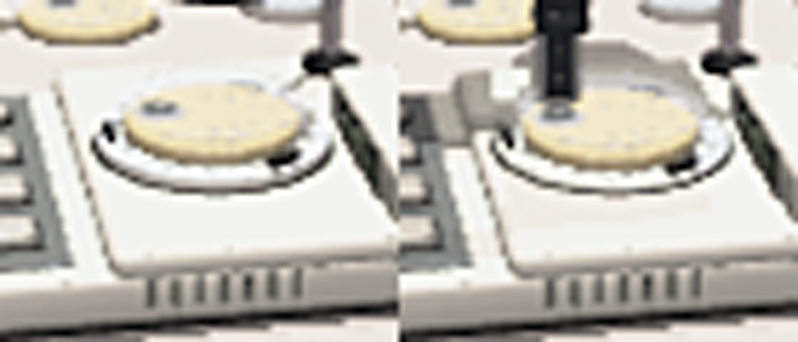

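The left crop (before) and right crop (pressed) show the near dish edge lit alike at u 250–275, v 214–224, so I can compare its height below the fixed vents.

Run:
```python
from h import *
F=np.load('pressed.npy');a=cv2.imread('pics/side.png')[:,:,::-1].astype(float)
from scipy.ndimage import shift
from scipy.optimize import minimize
def sh(n,u0,u1,v0,v1,ch):
    A=a[...,ch];B=F[...,ch]
    def c(p):
        S=shift(A,(p[0],0),order=3)[v0:v1,u0:u1];T=B[v0:v1,u0:u1]
        return ((S-T-(S-T).mean())**2).mean()
    d=np.arange(-1,2.51,.05);v=[c([x]) for x in d];i=int(np.argmin(v));print(n,ch,round(d[i],2),round(v[i],1),round(c([0]),1))
for ch in(0,1,2):
    sh('dish',252,272,217,224,ch);sh('dish2',257,270,219,225,ch);sh('ring',250,275,225,231,ch);sh('vents',249,280,238,252,ch)
```

```text
dish 0 1.05 25.1 943.8
dish2 0 1.05 30.9 2228.2
ring 0 0.2 641.6 877.5
vents 0 0.0 0.3 0.3
dish 1 1.05 33.6 1044.8
dish2 1 1.05 47.4 2657.5
ring 1 0.25 700.7 1067.4
vents 1 0.0 0.4 0.4
dish 2 1.05 59.6 999.6
dish2 2 1.05 96.2 2870.5
ring 2 0.3 790.5 1190.6
vents 2 0.0 0.4 0.4
```

The dish shifted 1.05 px against unmoved vents, which is about 3.1 mm of sink and agrees with the TCP height. Withdrawing straight up.

Request:
drive_tool --plan '[{"x": 0, "y": 0, "z": -0.1, "ax": 0, "ay": 0, "az": 0, "hand": 0}, {"x": 0, "y": 0, "z": -0.4, "ax": 0, "ay": 0, "az": 0, "hand": 0}, {"x": 0, "y": 0, "z": -1.0, "ax": 0, "ay": 0, "az": 0, "hand": 0}, {"x": 0, "y": 0, "z": -1.7, "ax": 0, "ay": 0, "az": 0, "hand": 0}, {"x": 0, "y": 0, "z": -2.4, "ax": 0, "ay": 0, "az": 0, "hand": 0}, {"x": 0, "y": 0, "z": -3.0, "ax": 0, "ay": 0, "az": 0, "hand": 0}, {"x": 0, "y": 0, "z": -3.0, "ax": 0, "ay": 0, "az": 0, "hand": 0}, {"x": 0, "y": 0, "z": -3.0, "ax": 0, "ay": 0, "az": 0, "hand": 0}]'

```text
clock: 11.85
eef_pos: [525.6, 54.1, 214.9]
tcp_rot: [-3.141, -0.001, 0.0]
contact_force: [-0.3, -0.5, -0.3]
opening: 0.002
grasp_force: 0.0
```

Run:
```python
from h import *
s=monitor.sense();print(s['eef_pos'],s['clock'])
F=imaging.grab_frame('side').astype(float);a=cv2.imread('pics/side.png')[:,:,::-1].astype(float)
print('dish patch diff',((F-a)[217:224,252:272]**2).mean())
print(r.sign_off())
```

```text
[525.59981081  54.12997013 214.85078175] 11.85
dish patch diff 1.1642857142857144
the job is handed in; nothing more can be done
None
```

The job is done and handed in at about 12 s: the magnifier was swung about 102° to the left, the round key was pressed to its stop and came back up, and the lid was touched over the mould until the pad sank about 3 mm; the dish sprang back and the arm is well clear above.

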